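# Hold the guard plate over the centrifuge's screw holes

## Task

Slide the aluminium guard plate out of the open front of its holder, then hold it level and still over the top of the lidless small centrifuge, hovering about 15 mm above it without touching, so that its three holes are right over the three threaded holes and a colleague can drop the screws through. Finish while still holding the plate there in the gripper; do not set it down, and leave everything else on the bench where it stands.

Things in the scene. Friction and masses are not known exactly. Their poses are not given: they have to be found in the camera images.
- plate: guard plate: flat aluminium plate 120 (own x) x 100 (own y) x 6 mm, 0.2 to 0.4 kg, with 14 mm through holes near three of its corners at (x, y) = (-48,-33), (48,-33), (-48,33) mm; none at the (+x, +y) corner. Origin: centre of its underside; z up. It starts in the holder, its axes parallel to the holder's, its origin 0 to 20 mm towards the open end
- grip (a point): on the plate, 42 mm above the centre of its underside, inside its black upright grip block: 50 mm long (plate x), 16 mm thick (plate y), top 54 mm above the underside. Grip it from above across its thickness; fingertips at least 18 mm above the plate's underside clear the holder's lips
- holder: fixed dark steel slide-in holder, 136 (x) x 122 (y) x 18 mm high; the plate lies on its 4 mm floor. 4 mm thick lips overhang the plate's two long edges by 8 mm, 3 mm above its top face; 2.5 mm clearance beside each edge. Origin: on the bench, on the channel's centre line. +x end closed by a wall, -x end (towards the robot) open, bare bench in front
- mouth (a point): on the centre line of the holder's floor at its open end, 65 mm to the holder's -x. The plate is clear of the lips once its origin is 60 mm or more beyond this point, in the holder's -x direction
- machine: fixed small benchtop centrifuge, lid off: level top face 200 x 200 mm, 90 mm above the bench, with a 62 mm high control panel step reaching 138 mm to -x. Origin on the bench under the centre of the round open 66 mm rotor chamber; nothing rises above the top face. Its three 8 mm threaded holes repeat the plate's pattern: fitted, the plate's x and y axes point as the machine's
- hole0 (a point): centre of plate hole 0 at the underside; it belongs over thread0
- thread0 (a point): centre of threaded hole 0 in the machine's top face
- hole1 (a point): centre of plate hole 1 at the underside; it belongs over thread1
- thread1 (a point): centre of threaded hole 1 in the machine's top face
- hole2 (a point): centre of plate hole 2 at the underside; it belongs over thread2
- thread2 (a point): centre of threaded hole 2 in the machine's top face
- screw_dish: bystander: shallow glass dish with three screws, 68 mm across, 16 mm high; origin under its centre
- tip_box: bystander: closed pipette tip box, 82 x 68 x 56 mm; origin under its centre
- tube_rack: bystander: white tube rack with capped tubes, 56 x 100 mm, 68 mm high; origin under its centre
- screwdriver: bystander: screwdriver, 170 mm long, lying roughly along x, under 35 mm high
- reagent_bottle: bystander: amber bottle, 66 mm across, 150 mm high; origin under its centre
- jar: bystander: white jar, 72 mm across, 90 mm high; origin under its centre
- beaker: bystander: glass beaker, 72 mm across, 90 mm high; origin under its centre
- timer: bystander: bench timer, 50 x 75 x 30 mm; origin under its centre

How it is judged:
On the way:
1. the gripped plate has been drawn out along the holder towards its open end (x of plate in the frame of holder below -0.1 m and contact force between plate and the fingers above 1 N), for 0.05 s.
At the end, for the whole second after the job is handed in: Plate held in the gripper, still, level within 4 deg, underside 4 to 30 mm above the centrifuge's top face, each hole within 4 mm horizontally of its own threaded hole, touching neither centrifuge, holder nor bystanders; every bystander within 30 mm of its start (horizontal distance between hole0 and thread0 below 0.004 m and horizontal distance between hole1 and thread1 below 0.004 m and horizontal distance between hole2 and thread2 below 0.004 m and height (world z) of hole0 between 0.094 and 0.12 m and height (world z) of hole1 between 0.094 and 0.12 m and height (world z) of hole2 between 0.094 and 0.12 m and angle between plate's own z axis and vertical below 0.07 rad and contact force between plate and the fingers above 1.5 N and contact force between plate and machine below 0.2 N and contact force between plate and holder below 0.2 N and linear speed of plate below 0.02 m/s and angular speed of plate below 0.15 rad/s and contact force between plate and screw_dish below 0.2 N and contact force between plate and tip_box below 0.2 N and contact force between plate and tube_rack below 0.2 N and contact force between plate and screwdriver below 0.2 N and contact force between plate and reagent_bottle below 0.2 N and contact force between plate and jar below 0.2 N and contact force between plate and beaker below 0.2 N and contact force between plate and timer below 0.2 N and distance of each of screw_dish, tip_box, tube_rack, screwdriver, reagent_bottle, jar, beaker, timer from where it was at the start of the episode below 0.03 m); the arm keeps its last pose, push and grip.
It fails at once if a bystander is knocked over or pushed more than 30 mm away (distance of any of screw_dish, tip_box, tube_rack, screwdriver, reagent_bottle, jar, beaker, timer from where it was at the start of the episode above 0.03 m).
It also fails if it takes over 48 s, if anything falls off the work surface, if the arm or the gripper's body presses on something with over 40 N, if the wrist force passes 120 N, or if a joint passes its speed limit or range.

## Robot

A 6-joint arm with a two-finger parallel gripper is mounted at the origin on the work surface. World frame = base frame: x ahead of the robot, y to its left, z up, the work surface at z = 0. Lengths are in m, angles in rad, forces in N, time in s.
With the tool pointing down it reaches from about 0.35 to 1 m from the base axis. Payload 7.1 kg.
Tool frame: the origin (TCP) lies at the very end of the fingers, on their centre line; the grasp point (between the pads) lies 19 mm behind it; z points along the fingers, y is the line along which they close (so a half turn about z gives the same grasp; the last joint's range is limited). The gripper opens to 85 mm and grips with 20 to 120 N. Pads are 22 mm wide; open, the fingers measure 114 mm over their backs; the gripper's body (76 mm by 85 mm) begins 54 mm behind the grasp point. The pads swing forward as they close: fully open they stand 13 mm farther back than shut.
Start: joints at [1.177, 0.423, 1.63, -0, 1.089, -0.019], TCP at [0.229, 0.582, 0.231] pointing down, gripper open.
Joint ranges: [-3, 3], [-0.9, 2.11], [0.09, 2.58], [-1.31, 4.45], [0.11, 2.69], [-2.54, 2.54]. Speed limits (rad/s): [2.39, 2.39, 3.01, 3.14, 3.14, 3.14].

## Interface

Orientations are given as a unit quaternion [w, x, y, z].
In Python, from bench import r, imaging gives the robot as it stands.
- The arm moves only by the tool send_rows, never from a script. Its argument "plan" is a list that holds one entry, the list of rows, each a list of 4 numbers: the shift along the tool's x, y, z in cm, then the turn about the tool's z in degrees. A call has 1 to 10 rows; each row is the pose to reach, as a shift and turn from the pose commanded when the call began, along the tool's axes at that moment; what a row does not reach only later rows make up. A row lasts 1/12 s, in which the tool goes at most 41.7 mm and 7.16 degrees, less where a joint would pass 70% of its speed; a pose out of reach is approached as far as the arm can. A call with a gripper value outside its range is refused whole. "claw" is the closure in counts, from 0 (fully open) to 255 (shut), set as the call begins (left out, the last holds). The fingers move at their own pace and stop on an object; "grip_force" is the grip in N (left out, the last holds). Time passes only in rows, so rows that repeat a pose let the fingers close. It gives the time, the measured TCP pose, the force, the opening and the grip force at its end, in the units of the state.
- r.state(): the state, without advancing time (a new reading comes with each control period).
- imaging.camera(name): name is "side" or "top"; returns (picture, depth): 400x640x3 uint8, red, green, blue; 400x640 float32, m along the optical axis (not along the pixel's ray), 0 where there is no reading.
- imaging.camera_info(name): a dict with "fx", "fy", "cx", "cy" (pixels), "eye" and "attitude" of the camera in the world. Camera axes: x right, y up, looking along -z (the intrinsics and any distortion apply to the point x, -y, -z); pixel columns grow to the right and rows downward; lengths in m; the calibration is good to about 2 mm. A picture is of the moment at which its call begins. camera_info takes no time and is no camera call.
- r.finish_job(): hands the job in; it is judged then, once.
The state is a dict: "t": time; "q": joint angles; "qd": joint speeds; "tau": joint torques, N m; "tool_pos": TCP position; "ee_rot": TCP orientation; "wrist_force": force on the tool from outside, world axes, zero at the start; "wrist_torque": the same for the moment, N m; "opening": finger opening in m; "grasp_force": force on a finger pad.
Only numpy, scipy, OpenCV 4.12 (cv2) and the standard library are available. Lean on these libraries where they do the work, as an engineer would, in place of code of your own. Each camera call takes 0.05 s, during which the arm holds its last target. There are 200 camera calls.

## Working session

There is one attempt and no reset: what is moved stays moved. The work goes in short steps, Python scripts to look and compute and a tool call to move; the robot and the scene stay as the last step left them, time stands still between calls to the robot, and variables do not carry over. Pictures are saved under pics/ and viewed, at most 10 in all, crops included, and the job is handed in when it is done.

Besides the shell and the picture viewer there is one more tool, called after ">>>" by a JSON object that holds its "op" and its "data", one argument or row to a line. send_rows: Moves the arm, as the interface text tells. Its arguments: {"type":"object","properties":{"plan":{"type":"array","items":{"type":"array","items":{"type":"array","items":{"type":"number"}}}},"claw":{"type":"number"},"grip_force":{"type":"number"}},"required":["plan"]}

```bash
mkdir -p pics; ls; python3 - <<'E'
from bench import r, imaging
import numpy as np, cv2
for n in("top","side"):
    p,d=imaging.camera(n); print(n,imaging.camera_info(n)); np.savez(f"{n}0.npz",p=p,d=d)
    cv2.imwrite(f"pics/{n}0.png",p[:,:,::-1])
s=r.state();print(s)
E
```

```text
pics
top {'fx': 519.8470813624506, 'fy': 519.8470813624506, 'cx': 327.56974884905094, 'cy': 193.86040423126573, 'eye': array([ 0.44155656, -0.00324012,  1.73984536]), 'attitude': array([-0.70324836, -0.03809007,  0.03230847,  0.70918761])}
side {'fx': 379.728204136641, 'fy': 379.728204136641, 'cx': 320.8300905355626, 'cy': 200.12859053004357, 'eye': array([ 0.33079605, -1.02239708,  0.70670683]), 'attitude': array([ 0.85951477,  0.49186288, -0.06826145, -0.12101921])}
{'t': 0.1, 'q': array([ 1.17697699e+00,  4.23779271e-01,  1.63063213e+00,  1.12843523e-05,
        1.08858682e+00, -1.90266433e-02]), 'qd': array([-0.00033694, -0.00234315, -0.00137964,  0.00108304, -0.00081871,
        0.00042327]), 'tau': array([ 8.22830534e-04, -5.58430552e+01, -2.82446605e+01,  4.76722312e-05,
        2.91873868e-03, -2.32054981e-05]), 'tool_pos': array([0.22859555, 0.58115472, 0.23060686]), 'ee_rot': array([-1.48933292e-04,  1.86303987e-01,  9.82491898e-01, -6.86838467e-04]), 'wrist_force': array([-0.15380973,  1.11836883,  0.04635337]), 'wrist_torque': array([-0.04325275, -0.01456507, -0.05571654]), 'grasp_force': 0.0, 'opening': 0.08552469561828312}
```

View pics/top0.png

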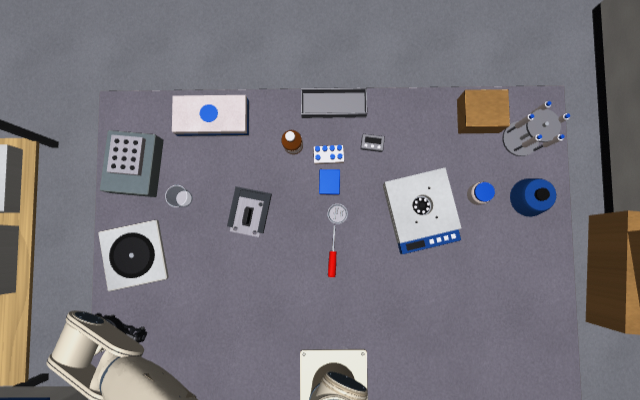

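View pics/side0.png

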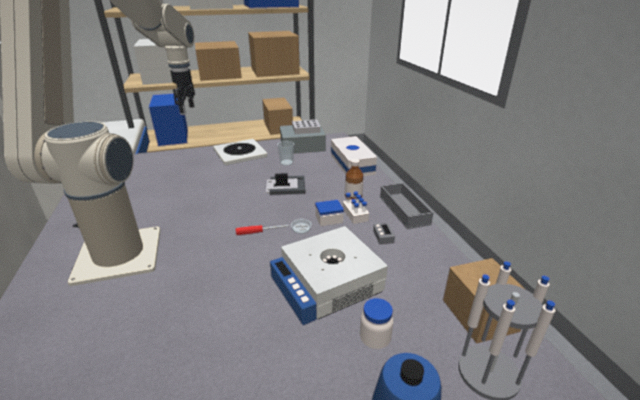

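The top view shows the holder with the plate at about (250,212) and the machine at about (423,210). The side view shows the grip block at (282,180) and the machine top at (333,258). I'll zoom in on both.

```bash
cat > h.py <<'E'
import numpy as np, cv2
from scipy.spatial.transform import Rotation as R
from bench import r, imaging
def ray(n,uv):
    c=imaging.camera_info(n); q=c["attitude"]; M=R.from_quat([q[1],q[2],q[3],q[0]]).as_matrix()
    uv=np.atleast_2d(np.float64(uv))
    d=np.c_[(uv[:,0]-c["cx"])/c["fx"],-(uv[:,1]-c["cy"])/c["fy"],-np.ones(len(uv))]
    return np.array(c["eye"]),d@M.T
def plane(n,uv,z):
    e,d=ray(n,uv); return e+d*((z-e[2])/d[:,2])[:,None]
def proj(n,P):
    c=imaging.camera_info(n); q=c["attitude"]; M=R.from_quat([q[1],q[2],q[3],q[0]]).as_matrix()
    p=(np.atleast_2d(P)-c["eye"])@M
    return np.c_[c["cx"]-c["fx"]*p[:,0]/p[:,2],c["cy"]+c["fy"]*p[:,1]/p[:,2]]
def dep(n,uv,d):
    e,v=ray(n,uv); u=np.int32(np.round(np.atleast_2d(uv))); return e+v*d[u[:,1],u[:,0]][:,None]
def crop(p,x,y,w,h,k): return cv2.resize(p[y:y+h,x:x+w,::-1],None,fx=k,fy=k,interpolation=cv2.INTER_CUBIC)
E
python3 - <<'E'
from h import *
t=np.load("top0.npz");s=np.load("side0.npz")
a=np.hstack([crop(t['p'],222,180,56,64,5),crop(t['p'],380,164,86,64,5)])
b=np.hstack([crop(s['p'],256,166,60,40,5),crop(s['p'],268,224,84,40,5)]) 
b2=np.zeros((b.shape[0],a.shape[1],3),np.uint8); w=min(b.shape[1],a.shape[1]); b2[:,:w]=b[:,:w]
cv2.imwrite("pics/z1.png",np.vstack([a,b2]))
for n,im,us in(("top",t,[(250,212),(410,180),(440,230),(263,205),(400,200),(420,160),(430,242)]),("side",s,[(282,178),(310,250),(350,265),(300,240)])):
    print(n,np.round(dep(n,us,im['d']),4))
E
```

```text
top [[ 5.545e-01  2.662e-01  3.150e-02]
 [ 6.492e-01 -2.546e-01  8.580e-02]
 [ 4.886e-01 -3.455e-01  8.720e-02]
 [ 5.787e-01  2.258e-01  1.320e-02]
 [ 5.848e-01 -2.207e-01  8.990e-02]
 [ 7.278e-01 -3.031e-01 -2.000e-04]
 [ 4.511e-01 -3.171e-01  6.470e-02]]
side [[ 0.5449  0.2733  0.0389]
 [ 0.5206 -0.2522  0.0889]
 [ 0.6012 -0.3375  0.0884]
 [ 0.5316 -0.0796 -0.0034]]
```

View pics/z1.png

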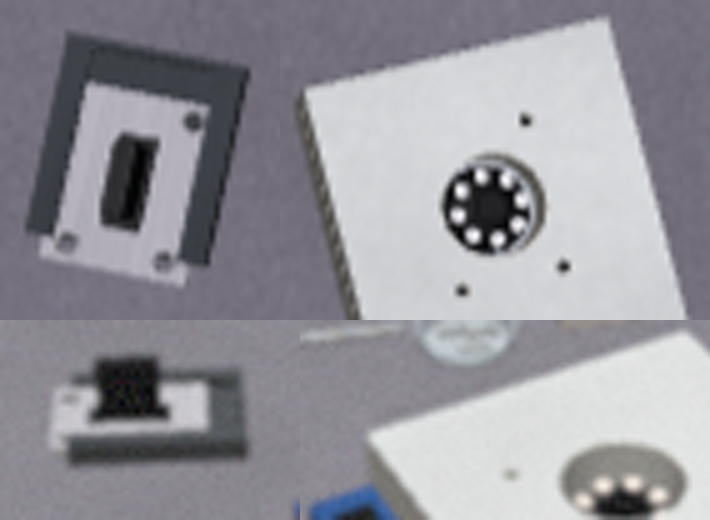

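The crop shows the plate sticking slightly out of the open (lower) end of the holder. Plate holes in the crop are at (163,262), (193,121) and (67,243). Machine threads are at (563,266), (526,120) and (462,290). The pattern is the same in both.

```bash
cat >> h.py <<'E'
H=np.array([[-48,-33],[48,-33],[-48,33]])/1000
def blob(g,u,v,rad=4,sign=-1):
    "centroid of darkness within rad of (u,v), background = ring percentile"
    g=g.astype(float)
    for _ in range(6):
        Y,X=np.mgrid[:g.shape[0],:g.shape[1]]; m=np.hypot(X-u,Y-v)<rad
        ring=(np.hypot(X-u,Y-v)<rad+1.5)&~m
        w=np.clip(sign*(g-np.median(g[ring]))-6,0,None)*m
        u,v=(X*w).sum()/w.sum(),(Y*w).sum()/w.sum()
    return u,v
def fit(P,free=H):
    "rigid 2d fit of pattern -> x,y,yaw,residuals"
    a=free-free.mean(0); b=P[:,:2]-P[:,:2].mean(0)
    th=np.arctan2((a[:,0]*b[:,1]-a[:,1]*b[:,0]).sum(),(a*b).sum())
    c,s=np.cos(th),np.sin(th); Rm=np.array([[c,-s],[s,c]])
    t=P[:,:2].mean(0)-Rm@free.mean(0)
    return t,np.degrees(th),1000*(P[:,:2]-(free@Rm.T+t))
E
python3 - <<'E'
from h import *
t=np.load("top0.npz");g=cv2.cvtColor(t['p'],cv2.COLOR_RGB2GRAY)
s=np.load("side0.npz");gs=cv2.cvtColor(s['p'],cv2.COLOR_RGB2GRAY)
px=lambda u,v,x0,y0:((u+.5)/5-.5+x0,(v+.5)/5-.5+y0)
pl=[px(*a,222,180) for a in((163,262),(193,121),(67,243))]
th=[px(*a,380-56,164) for a in((563,266),(526,120),(462,290))]
plc=[blob(g,*a,3) for a in pl]; thc=[blob(g,*a,3) for a in th]
print(np.round(plc,2),np.round(thc,2))
T=plane("top",thc,.09);print("threads",T.round(4),fit(T))
P=plane("top",plc,.009);print("holes",P.round(4),fit(P))
# side-view check: threads
q=proj("side",T);sc=[]
for a in q:
    try: b=blob(gs,*a,3)
    except Exception as e: b=a*0
    sc.append(b)
print("side",q.round(2),np.round(sc,2),plane("side",sc,.09).round(4))
# triangulate
for i in range(3):
    e1,d1=ray("top",[thc[i]]);e2,d2=ray("side",[sc[i]])
    A=np.stack([d1[0],-d2[0]],1);k=np.linalg.lstsq(A,e2-e1,rcond=None)[0];print("tri",((e1+k[0]*d1[0]+e2+k[1]*d2[0])/2).round(4),np.linalg.norm(e1+k[0]*d1[0]-e2-k[1]*d2[0]).round(4))
# machine top outline
m=((t['p'].min(2)>150)).astype(np.uint8);n,l,st,c=cv2.connectedComponentsWithStats(m);k=l[180,410]
cn=max(cv2.findContours((l==k).astype(np.uint8),0,2)[0],key=cv2.contourArea)
rc=cv2.minAreaRect(cn);print(st[k],plane("top",[rc[0]],.09),(plane("top",cv2.boxPoints(rc),.09)[:,:2]).round(3))
# block
for n,d,box in(("top",t['d'],(235,195,265,230)),("side",s['d'],(265,165,300,195))):
    x0,y0,x1,y1=box;V,U=np.mgrid[y0:y1,x0:x1];W=dep(n,np.c_[U.ravel(),V.ravel()],d)
    b=W[W[:,2]>.025];print(n,"block",len(b),b.mean(0),np.percentile(b[:,2],[50,90,98]))
# bystander tops by depth from top: list of components >12 mm
V,U=np.mgrid[:400,:640];W=dep("top",np.c_[U.ravel(),V.ravel()],t['d']).reshape(400,640,3)
m=(W[...,2]>.012)&(t['d']>0);n,l,st,c=cv2.connectedComponentsWithStats(m.astype(np.uint8))
for k in range(1,n):
    if st[k,4]>40:
        w=W[l==k];print(st[k,:4],w.min(0).round(2),w.max(0).round(2))
E
```

```text
[[254.54 231.82]
 [261.73 204.23]
 [234.94 227.97]] [[436.2  216.86]
 [428.67 187.59]
 [415.97 221.69]]
threads [[ 0.5302 -0.3341  0.09  ]
 [ 0.6237 -0.3129  0.09  ]
 [ 0.5154 -0.2697  0.09  ]] (array([ 0.56960061, -0.29131665]), np.float64(12.814621189585544), array([[ 0.06530789, -0.00214895],
       [ 0.00197753, -0.03932343],
       [-0.06728542,  0.04147238]]))
holes [[0.4898 0.2541 0.009 ]
 [0.5817 0.2306 0.009 ]
 [0.5032 0.3196 0.009 ]] (array([0.54305522, 0.27498288]), np.float64(-13.754245306239989), array([[ 1.25741296, -0.20367827],
       [-0.15973581, -0.90154497],
       [-1.09767715,  1.10522324]]))
side [[322.19 268.89]
 [355.05 256.87]
 [309.76 254.05]] [[322.3  269.22]
 [354.89 257.12]
 [309.71 254.42]] [[ 0.5301 -0.3354  0.09  ]
 [ 0.623  -0.3137  0.09  ]
 [ 0.5149 -0.2712  0.09  ]]
tri [ 0.5303 -0.3343  0.0891] 0.0002
tri [ 0.6236 -0.3129  0.0893] 0.0005
tri [ 0.5153 -0.2699  0.0889] 0.0002
[ 385  168   76   75 3629] [[ 0.56963317 -0.29259274  0.09      ]] [[ 0.645 -0.172]
 [ 0.692 -0.371]
 [ 0.495 -0.412]
 [ 0.449 -0.216]]
top block 106 [0.53984598 0.26408553 0.1
[... 461 characters left out ...]
145  31  19] [ 0.72 -0.04  0.01] [0.78 0.06 0.08]
[383 167  78  87] [ 0.42 -0.42  0.01] [ 0.69 -0.17  0.1 ]
[319 169  21  26] [ 0.61 -0.03  0.02] [0.69 0.04 0.07]
[511 178  45  38] [ 0.54 -0.71  0.01] [ 0.66 -0.6   0.13]
[468 182  27  23] [ 0.58 -0.52  0.01] [ 0.64 -0.45  0.1 ]
[165 185  27  22] [0.57 0.46 0.01] [0.64 0.53 0.1 ]
[227 186  31  42] [0.51 0.25 0.01] [0.64 0.34 0.03]
[255 191  16  43] [0.49 0.2  0.01] [0.63 0.25 0.03]
[239 204  15  22] [0.51 0.26 0.01] [0.58 0.31 0.07]
[ 98 219  70  72] [0.3  0.54 0.01] [0.54 0.77 0.04]
[328 244   9  33] [ 0.34 -0.02  0.01] [0.45 0.01 0.04]
[ 46 310 152  90] [0.13 0.25 0.24] [0.3  0.64 0.78]
[300 349  68  51] [-0.05 -0.11  0.01] [0.11 0.1  0.39]
```

```bash
cat >> h.py <<'E'
def go(pos,yaw=None):
    "print tool-frame shift (cm) and turn (deg) to TCP pos with tool y along yaw (deg, world)"
    s=r.state(); q=s["ee_rot"]; M=R.from_quat([q[1],q[2],q[3],q[0]]).as_matrix()
    y=np.degrees(np.arctan2(M[1,1],M[0,1])); sh=M.T@(np.array(pos)-s["tool_pos"])*100
    turn=0 if yaw is None else -((yaw-y+90)%180-90)
    print("t %.2f tcp %s yaw_y %.2f shift cm %s turn %.2f tilt %.2f"%(s["t"],np.round(s["tool_pos"],4),y,np.round(sh,2),turn,np.degrees(np.arccos(-M[2,2]))))
    return sh,turn
E
python3 - <<'E'
from h import *
t=np.load("top0.npz");p=t['p'].astype(int)
x0,y0,x1,y1=218,178,282,248
sub=t['p'][y0:y1,x0:x1]; g=cv2.cvtColor(sub,cv2.COLOR_RGB2GRAY)
big=cv2.resize(sub,None,fx=4,fy=4,interpolation=cv2.INTER_CUBIC); gb=cv2.cvtColor(big,cv2.COLOR_RGB2GRAY)
print("bench",np.median(g[:5]))
U=lambda c:(c.reshape(-1,2)+.5)/4-.5+[x0,y0]
for nm,m,z in(("white",gb>140,.010),("nonbench",np.abs(gb.astype(int)-int(np.median(g[:5])))>25,.018)):
    cn=max(cv2.findContours(cv2.morphologyEx(m.astype(np.uint8),cv2.MORPH_CLOSE,np.ones((5,5))),0,2)[0],key=cv2.contourArea)
    W=(plane("top",U(cn),z)[:,:2]*1000).astype(np.float32)
    rc=cv2.minAreaRect(W);print(nm,rc, cv2.boxPoints(rc).round(1).tolist())
go([.543,.275,.13],76.3)
E
```

```text
bench 115.0
white ((541.7214965820312, 277.1689758300781), (100.08857727050781, 121.18155670166016), 77.47711181640625) [[471.70001220703125, 241.5], [590.0, 215.1999969482422], [611.7000122070312, 312.8999938964844], [493.3999938964844, 339.20001220703125]]
nonbench ((556.4757080078125, 272.59039306640625), (126.21520233154297, 152.33737182617188), 78.07805633544922) [[468.8999938964844, 226.60000610351562], [618.0, 195.10000610351562], [644.0, 318.6000061035156], [495.0, 350.1000061035156]]
t 0.10 tcp [0.2286 0.5812 0.2306] yaw_y 68.53 shift cm [-40.47 -16.97  10.08] turn -7.77 tilt 0.08
```

The white plate outline gives a centre of (0.542, 0.277) and a yaw of about -12.5°. The holes give (0.543, 0.275) and -13.7°. I'll use (0.5425, 0.276) and -12.8°, and approach above the block.

>>> {"op": "send_rows", "data": {
  "plan": [
    [[-2, -0.8, 0, 0], [-5.5, -2.3, 0, -1], [-9, -3.8, 0, -3], [-12.8, -5.3, 0, -5], [-16.6, -6.8, 0, -7], [-20.4, -8.4, 0, -8.7], [-24.2, -10, 0, -8.7], [-28, -11.6, 0, -8.7], [-31.8, -13.2, 0, -8.7], [-35.5, -14.8, 2, -8.7]]
  ],
  "claw": 0
}}

```text
t: 0.93
tool_pos: [0.5061, 0.3152, 0.2156]
ee_rot: [0.002, 0.111, 0.994, 0.002]
wrist_force: [0.6, 1.2, 1.4]
opening: 0.0853
grasp_force: 0.0
```

```bash
python3 -c "
from h import *
go([.5425,.276,.11],77.2)"
```

```text
t 0.93 tcp [0.5061 0.3152 0.2156] yaw_y 77.21 shift cm [-4.37 -3.06 10.57] turn 0.01 tilt 0.35
```

>>> {"op": "send_rows", "data": {
  "plan": [
    [[-2.5, -1.5, 2, 0], [-4, -2.6, 5, 0], [-4.2, -2.8, 8, 0], [-4.2, -2.8, 10, 0], [-4.2, -2.8, 10, 0], [-4.2, -2.8, 10, 0]]
  ]
}}

```text
t: 1.43
tool_pos: [0.5368, 0.279, 0.1117]
ee_rot: [-0.001, 0.111, 0.994, -0.001]
wrist_force: [-0.7, 0.8, 0.4]
opening: 0.0856
grasp_force: 0.0
```

```bash
python3 - <<'E'
from h import *
go([.5425,.276,.028],77.2)
t,_=imaging.camera("top");s,_=imaging.camera("side")
a=crop(t,210,170,80,80,6);b=crop(s,256,130,60,80,5)
b=cv2.copyMakeBorder(b,0,a.shape[0]-b.shape[0],0,0,0);cv2.imwrite("pics/a.png",np.hstack([a,b]))
E
```

```text
t 1.43 tcp [0.5368 0.279  0.1117] yaw_y 77.21 shift cm [-0.64 -0.14  8.37] turn 0.01 tilt 0.18
```

View pics/a.png

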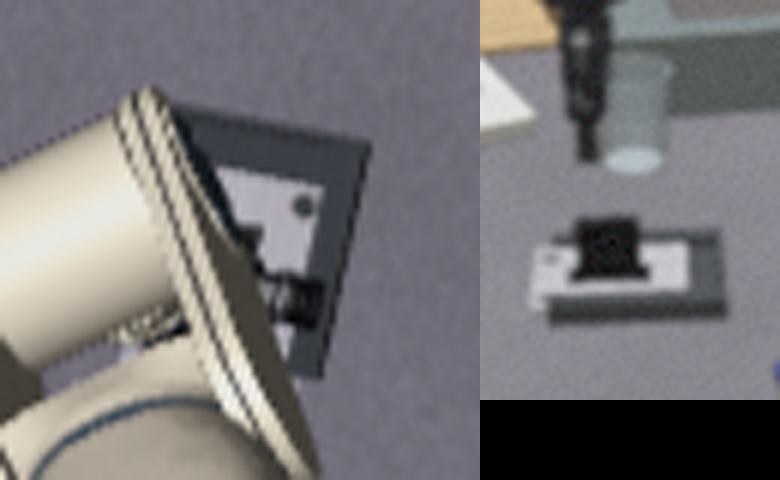

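The side crop shows the near finger at (588,155) above the block at (608,245), which fits the remaining 6 mm shift. The arm covers part of the top view. I'll descend now.

>>> {"op": "send_rows", "data": {
  "plan": [
    [[-0.6, -0.1, 1.5, 0], [-0.6, -0.1, 3.5, 0], [-0.6, -0.1, 5.5, 0], [-0.6, -0.1, 7, 0], [-0.6, -0.1, 8, 0], [-0.6, -0.1, 8.3, 0], [-0.6, -0.1, 8.3, 0], [-0.6, -0.1, 8.3, 0]]
  ]
}}

```text
t: 2.2
tool_pos: [0.544, 0.2777, 0.031]
ee_rot: [0.001, 0.111, 0.994, 0.0]
wrist_force: [0.6, 0.4, 0.0]
opening: 0.0851
grasp_force: 0.0
```

```bash
python3 -c "
from h import *
go([.5425,.276,.028],77.2);print(r.state()['wrist_force'])"
```

```text
t 2.20 tcp [0.544  0.2777 0.031 ] yaw_y 77.24 shift cm [ 0.11 -0.2   0.3 ] turn 0.04 tilt 0.10
[0.61895579 0.39621498 0.00357992]
```

>>> {"op": "send_rows", "data": {
  "plan": [
    [[0, -0.1, 0.3, 0], [0, -0.1, 0.3, 0], [0, -0.1, 0.3, 0], [0, -0.1, 0.3, 0], [0, -0.1, 0.3, 0], [0, -0.1, 0.3, 0], [0, -0.1, 0.3, 0], [0, -0.1, 0.3, 0], [0, -0.1, 0.3, 0], [0, -0.1, 0.3, 0]]
  ],
  "claw": 255,
  "grip_force": 50
}}

```text
t: 3.03
tool_pos: [0.5441, 0.2778, 0.0275]
ee_rot: [0.001, 0.111, 0.994, 0.001]
wrist_force: [0.1, 7.2, 0.9]
opening: 0.0152
grasp_force: 50.4
```

```bash
python3 -c "
from h import *
go([.5425,.276,.028],77.2);print(r.state())"
```

```text
t 3.03 tcp [0.5441 0.2778 0.0275] yaw_y 77.25 shift cm [ 0.12 -0.21 -0.05] turn 0.05 tilt 0.21
{'t': 3.0333, 'q': array([ 4.52141312e-01,  6.84083003e-01,  1.75562558e+00,  1.45909175e-03,
        6.98417724e-01, -8.97287593e-01]), 'qd': array([0.00065413, 0.00296102, 0.00012914, 0.00059009, 0.00023932,
       0.00200235]), 'tau': array([ -3.74442413, -59.20550466, -15.72615087,  -0.91421049,
         0.90165814,   0.2389948 ]), 'tool_pos': array([0.54410046, 0.27781224, 0.02748258]), 'ee_rot': array([0.00121501, 0.11101216, 0.99381743, 0.00132234]), 'wrist_force': array([0.12188267, 7.18797256, 0.91659469]), 'wrist_torque': array([ 1.09390081, -0.02828374,  0.2169524 ]), 'grasp_force': 50.37517547607422, 'opening': 0.015246167993144717}
```

Gripped: 50 N at a 15 mm opening. The 7 N in +y shows the plate is pressed slightly against its side, so I'll ease +y and start pulling out along tool +x.

>>> {"op": "send_rows", "data": {
  "plan": [
    [[0, 0.1, -0.1, 0], [0, 0.15, -0.15, 0], [0.3, 0.15, -0.15, 0], [0.8, 0.15, -0.15, 0], [1.4, 0.15, -0.15, 0], [2, 0.15, -0.15, 0], [2, 0.15, -0.15, 0]]
  ]
}}

```text
t: 3.62
tool_pos: [0.5224, 0.2824, 0.0283]
ee_rot: [-0.0, 0.111, 0.994, -0.0]
wrist_force: [-1.0, 5.6, -0.6]
opening: 0.0151
grasp_force: 49.8
```

```bash
python3 -c "
from h import *
go([.5425,.276,.028],77.2);s=r.state();print(s['wrist_force'],s['wrist_torque'])"
```

```text
t 3.62 tcp [0.5224 0.2824 0.0283] yaw_y 77.26 shift cm [-2.1  -0.18  0.02] turn 0.06 tilt 0.04
[-0.95086718  5.59165911 -0.63870467] [0.89796456 0.09939086 0.20874383]
```

>>> {"op": "send_rows", "data": {
  "plan": [
    [[0.5, 0.1, 0, 0], [1.5, 0.15, 0, 0], [2.5, 0.15, 0, 0], [3.5, 0.15, 0, 0], [4.5, 0.15, 0, 0], [5.3, 0.15, 0, 0], [6, 0.15, 0, 0], [6, 0.15, 0, 0]]
  ]
}}

```text
t: 4.28
tool_pos: [0.4638, 0.2968, 0.0282]
ee_rot: [-0.001, 0.111, 0.994, -0.0]
wrist_force: [0.3, -0.4, -3.8]
opening: 0.0154
grasp_force: 49.6
```

```bash
python3 -c "
from h import *
go([.5425,.276,.028],77.2);s=r.state();print(s['wrist_force'],s['wrist_torque'])"
```

```text
t 4.28 tcp [0.4638 0.2968 0.0282] yaw_y 77.28 shift cm [-8.14 -0.29  0.01] turn 0.08 tilt 0.10
[ 0.28055551 -0.44164459 -3.79521554] [-0.0398466  -0.03923967 -0.04141814]
```

>>> {"op": "send_rows", "data": {
  "plan": [
    [[0.8, 0, 0, 0], [2, 0, 0, 0], [3.3, 0, 0, 0], [4.6, 0, 0, 0], [5.8, 0, 0, 0], [6.6, 0, 0, 0], [7, 0, 0, 0], [7, 0, 0, 0]]
  ]
}}

```text
t: 4.95
tool_pos: [0.3963, 0.3125, 0.0283]
ee_rot: [-0.0, 0.111, 0.994, -0.0]
wrist_force: [1.0, 0.4, -3.4]
opening: 0.0151
grasp_force: 49.6
```

```bash
python3 - <<'E'
from h import *
go([.40,.31,.028],77.2);s=r.state();print(s['wrist_force'],s['wrist_torque'])
t,d=imaging.camera("top");s,d2=imaging.camera("side");np.savez("w.npz",t=t,s=s,d=d,d2=d2)
a=crop(t,205,180,80,80,5);b=crop(s,225,140,80,80,5)
cv2.imwrite("pics/b.png",np.hstack([a,b]))
E
```

```text
t 4.95 tcp [0.3963 0.3125 0.0283] yaw_y 77.29 shift cm [-0.42 -0.16  0.03] turn 0.09 tilt 0.03
[ 1.0094403   0.37271347 -3.39916766] [ 0.01750266 -0.02344701 -0.01920539]
```

View pics/b.png

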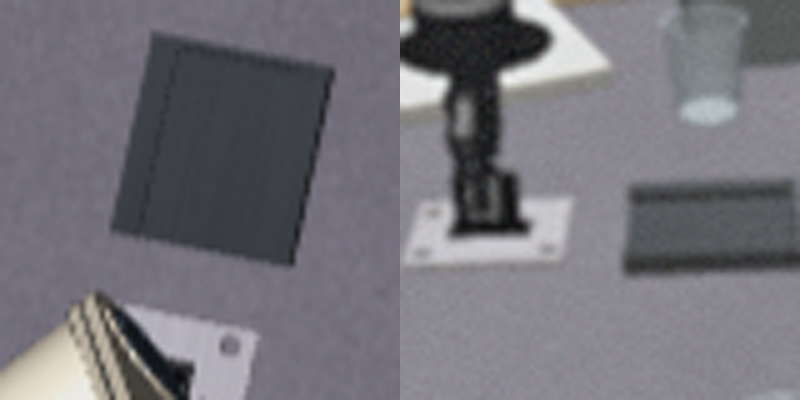

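The plate is out of the holder and held level. All three holes show in the side crop, at (432,213), (421,252) and (548,248), and hole 1 shows in the top crop at (230,345). From these I'll measure the plate's pose relative to the tool.

```bash
cat >> h.py <<'E'
def inTool(t,th):
    "plate centre in tool xy (cm), and plate yaw minus (tool y yaw-90)"
    s=r.state(); q=s["ee_rot"]; M=R.from_quat([q[1],q[2],q[3],q[0]]).as_matrix()
    y=np.degrees(np.arctan2(M[1,1],M[0,1])); d=M.T@np.r_[np.array(t)-s["tool_pos"][:2],0]
    print("plate",np.round(t,4),"yaw %.2f"%th,"in tool mm",(d*1000).round(1),"dyaw %.2f"%(th-(y-90)))
E
python3 - <<'E'
from h import *
w=np.load("w.npz");g=cv2.cvtColor(w['t'],cv2.COLOR_RGB2GRAY);gs=cv2.cvtColor(w['s'],cv2.COLOR_RGB2GRAY)
sp=[blob(gs,225+(x-400+.5)/5-.5,140+(y+.5)/5-.5,2.5) for x,y in((421,252),(548,248),(432,213))]
tp=blob(g,205+230/5,180+345/5,3);print(np.round(sp,2),np.round(tp,2))
for z in(.008,.010,.012):
    P=plane("side",sp,z);f=fit(P);print(z,f[2].round(1).tolist(),plane("top",[tp],z).round(4),P[1].round(4));inTool(*f[:2])
m=(gs>150).astype(np.uint8)
# white plate outline in side view
big=cv2.resize(w['s'][165:210,220:270],None,fx=4,fy=4,interpolation=cv2.INTER_CUBIC);m=(big.min(2)>155).astype(np.uint8)
n,l,st,c=cv2.connectedComponentsWithStats(m);k=l[(187-165)*4:(192-165)*4,(230-220)*4:(254-220)*4];k=np.bincount(k[k>0]).argmax();print(st[k])
cn=max(cv2.findContours((l==k).astype(np.uint8),0,2)[0],key=cv2.contourArea)
W=(plane("side",(cn.reshape(-1,2)+.5)/4-.5+[220,165],.011)[:,:2]*1000).astype(np.float32);print(cv2.minAreaRect(W))
E
```

```text
[[228.91 190.17]
 [253.4  193.  ]
 [   nan    nan]] [250.43 248.65]
0.008 [[nan, nan], [nan, nan], [nan, nan]] [[0.4343 0.2676 0.008 ]] [0.4281 0.2416 0.008 ]
plate [nan nan] yaw nan in tool mm [nan nan nan] dyaw nan
0.01 [[nan, nan], [nan, nan], [nan, nan]] [[0.4343 0.2673 0.01  ]] [0.4279 0.2379 0.01  ]
plate [nan nan] yaw nan in tool mm [nan nan nan] dyaw nan
0.012 [[nan, nan], [nan, nan], [nan, nan]] [[0.4343 0.267  0.012 ]] [0.4276 0.2343 0.012 ]
plate [nan nan] yaw nan in tool mm [nan nan nan] dyaw nan
[  22   57  137   55 4431]
((394.93524169921875, 307.7773742675781), (107.45892333984375, 122.62647247314453), 77.22846221923828)h.py:26: RuntimeWarning: invalid value encountered in scalar divide
  u,v=(X*w).sum()/w.sum(),(Y*w).sum()/w.sum()
  return _methods._mean(a, axis=axis, dtype=dtype,
  ret = ret.dtype.type(ret / rcount)
```

The plate outline puts its centre within about 1.5 mm of the TCP, with yaw matching the tool. I'll lift first, then carry it across.

>>> {"op": "send_rows", "data": {
  "plan": [
    [[0, 0, -1, 0], [0, 0, -2.5, 0], [0, 0, -4.5, 0], [0, 0, -7, 0], [0, 0, -9.5, 0], [0, 0, -11.5, 0], [0, 0, -13, 0], [0, 0, -14, 0], [0, 0, -14, 0], [0, 0, -14, 0]]
  ]
}}

```text
t: 5.88
tool_pos: [0.3977, 0.3122, 0.1687]
ee_rot: [0.0, 0.111, 0.994, 0.0]
wrist_force: [0.0, -0.4, -4.3]
opening: 0.0154
grasp_force: 49.7
```

```bash
python3 -c "
from h import *
go([.5696,-.2915,.168],102.8);s=r.state();print(s['wrist_force'],s['wrist_torque'],s['grasp_force'])"
```

```text
t 5.88 tcp [0.3977 0.3122 0.1687] yaw_y 77.20 shift cm [-3.014e+01 -5.506e+01  4.000e-02] turn -25.60 tilt 0.06
[ 0.02549478 -0.42635426 -4.26288298] [-0.0234501   0.02196386 -0.0381718 ] 49.748398661613464
```

>>> {"op": "send_rows", "data": {
  "plan": [
    [[-0.7, -1.2, 0, 0], [-2, -3.6, 0, -1], [-3.5, -6.4, 0, -2.5], [-5.1, -9.3, 0, -4.2], [-6.7, -12.2, 0, -5.9], [-8.3, -15.1, 0, -7.6], [-9.9, -18, 0, -9.3], [-11.5, -20.9, 0, -11], [-13.1, -23.8, 0, -12], [-14.7, -26.7, 0, -12.8]]
  ]
}}

```text
t: 6.72
tool_pos: [0.481, 0.0176, 0.167]
ee_rot: [-0.001, -0.001, 1.0, -0.0]
wrist_force: [0.6, -0.7, -2.9]
opening: 0.0152
grasp_force: 49.6
```

```bash
python3 -c "
from h import *
go([.5696,-.2915,.168],102.8);s=r.state();print(s['wrist_force'],s['grasp_force'],s['q'])"
```

```text
t 6.72 tcp [0.481  0.0176 0.167 ] yaw_y 90.07 shift cm [ -8.82 -30.92  -0.13] turn -12.73 tilt 0.15
[ 0.56561197 -0.66717768 -2.88691719] 49.5880401134491 [ 1.18867002e-02  3.09997018e-01  1.98943070e+00  2.19650978e-05
  8.44733124e-01 -1.56011937e+00]
```

>>> {"op": "send_rows", "data": {
  "plan": [
    [[-0.9, -3.2, 0, -1.3], [-1.8, -6.4, 0, -3], [-2.7, -9.6, 0, -4.7], [-3.6, -12.8, 0, -6.4], [-4.6, -16, 0, -8], [-5.5, -19.2, 0, -9.5], [-6.4, -22.4, 0, -11], [-7.4, -25.6, 0, -12], [-8.2, -28.3, 0, -12.7], [-8.6, -30, 0, -12.7]]
  ]
}}

```text
t: 7.55
tool_pos: [0.5678, -0.2834, 0.1664]
ee_rot: [-0.001, -0.11, 0.994, 0.0]
wrist_force: [1.2, 0.7, -2.9]
opening: 0.0152
grasp_force: 49.7
```

>>> {"op": "send_rows", "data": {
  "plan": [
    [[0, -0.5, 0, 0], [0, -0.5, 0, 0], [0, -0.5, 0, 0]]
  ]
}}

```text
t: 7.8
tool_pos: [0.5679, -0.2846, 0.1668]
ee_rot: [-0.001, -0.111, 0.994, 0.001]
wrist_force: [-0.3, 0.8, -3.0]
opening: 0.0151
grasp_force: 49.7
```

```bash
python3 -c "
from h import *
go([.5696,-.2915,.1285],102.8);s=r.state();print(s['wrist_force'],s['grasp_force'],s['q'])"
```

```text
t 7.80 tcp [ 0.5679 -0.2846  0.1668] yaw_y 102.69 shift cm [-0.03 -0.72  3.83] turn -0.11 tilt 0.18
[-0.30404102  0.84288727 -3.04940104] 49.68375027179718 [-4.83507698e-01  5.14107030e-01  1.64872704e+00  4.06810155e-04
  9.81854304e-01 -2.27608154e+00]
```

>>> {"op": "send_rows", "data": {
  "plan": [
    [[0, -0.3, 0.5, 0], [0, -0.6, 1.2, -0.1], [0, -0.7, 2, -0.1], [0, -0.7, 2.7, -0.1], [0, -0.7, 3, -0.1], [0, -0.7, 3, -0.1], [0, -0.7, 3, -0.1]]
  ]
}}

```text
t: 8.38
tool_pos: [0.5703, -0.292, 0.1379]
ee_rot: [-0.0, -0.112, 0.994, 0.0]
wrist_force: [-0.3, 0.2, -3.5]
opening: 0.0153
grasp_force: 49.8
```

```bash
python3 - <<'E'
from h import *
go([.5696,-.2915,.1285],102.8)
t,d=imaging.camera("top");s,d2=imaging.camera("side");np.savez("w2.npz",t=t,s=s,d=d,d2=d2)
a=crop(t,380,160,86,90,4);b=crop(s,270,200,110,90,4)
cv2.imwrite("pics/c.png",np.hstack([a,b]))
E
```

```text
t 8.38 tcp [ 0.5703 -0.292   0.1379] yaw_y 102.83 shift cm [0.06 0.07 0.94] turn 0.03 tilt 0.05
```

View pics/c.png

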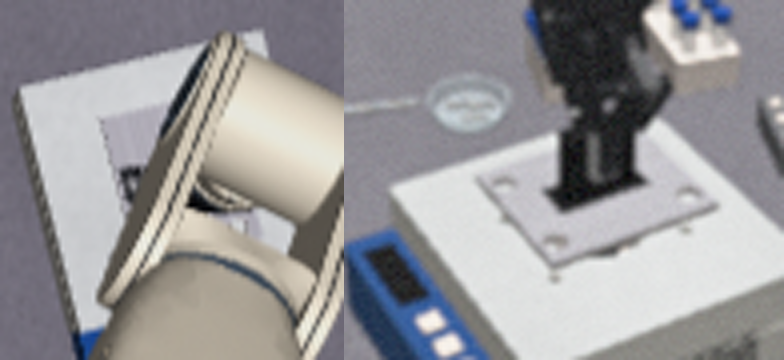

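The side crop shows holes 0/1/2 at (556,241), (690,192) and (505,182). The threads sit straight below them at (555,278), (686,232) and (506,220). The arm covers the holes in the top view, but a plate corner shows at (103,118).

```bash
python3 - <<'E'
from h import *
w=np.load("w2.npz");g=cv2.cvtColor(w['t'],cv2.COLOR_RGB2GRAY);gs=cv2.cvtColor(w['s'],cv2.COLOR_RGB2GRAY)
px=lambda x,y:(270+(x-344+.5)/4-.5,200+(y+.5)/4-.5)
ap=[px(*a) for a in((556,241),(690,192),(505,182))];at=[px(*a) for a in((555,278),(686,232),(506,220))]
sp=np.array([blob(gs,*a,3.5,1) for a in ap]);  # holes look bright through
at=np.array([blob(gs,*a,2.5) for a in at]);print("holes",np.round(ap,2).tolist(),sp.round(2).tolist(),"threads",at.round(2).tolist())
T=plane("side",at,.09);f=fit(T);print("threads side",f[0].round(4),f[1].round(2),f[2].round(1).tolist())
# plate height from depth: pixels on plate, side and machine
pp=[px(*a) for a in((525,200),(580,225),(620,212),(655,195),(540,222))];mm=[px(*a) for a in((440,200),(480,240),(640,300),(720,240))]
print("z plate",dep("side",pp,w['d2'])[:,2].round(4),"machine",dep("side",mm,w['d2'])[:,2].round(4))
tp=[(380+115/4,160+130/4),(380+125/4,160+140/4),(380+140/4,160+125/4)];print("top z",dep("top",tp,w['d'])[:,2].round(4))
for z in(.118,.1206,.123):
    for nm,q in(("blob",sp),("eye",np.array(ap))):
        f=fit(plane("side",q,z));print(z,nm,f[0].round(4),f[1].round(2),f[2].round(1).tolist());inTool(*f[:2])
E
```

```text
holes [[322.62, 259.88], [356.12, 247.62], [309.88, 245.12]] [[322.24, 262.4], [355.49, 249.62], [310.05, 247.73]] threads [[322.4, 266.57], [353.64, 254.53], [310.9, 254.1]]
threads side [ 0.5706 -0.2849] 16.0 [[-0.5, 3.9], [-2.3, 0.4], [2.8, -4.3]]
z plate [0.1211 0.121  0.1202 0.1178 0.1174] machine [0.0876 0.0888 0.09   0.0879]
top z [0.118 0.123 0.118]
0.118 blob [ 0.5673 -0.2991] 14.17 [[-1.0, -0.0], [-0.4, 0.8], [1.5, -0.7]]
plate [ 0.5673 -0.2991] yaw 14.17 in tool mm [ 4.9 -5.8  0. ] dyaw 1.34
0.118 eye [ 0.5709 -0.2905] 13.33 [[-0.5, -0.5], [0.7, 0.1], [-0.2, 0.4]]
plate [ 0.5709 -0.2905] yaw 13.33 in tool mm [-0.5  1.8 -0. ] dyaw 0.50
0.1206 blob [ 0.5663 -0.3022] 14.17 [[-0.9, 0.1], [-0.7, 0.8], [1.6, -0.9]]
plate [ 0.5663 -0.3022] yaw 14.17 in tool mm [ 6.6 -8.7  0. ] dyaw 1.34
0.1206 eye [ 0.5699 -0.2936] 13.33 [[-0.4, -0.4], [0.4, 0.1], [0.0, 0.2]]
plate [ 0.5699 -0.2936] yaw 13.33 in tool mm [ 1.1 -1.1 -0. ] dyaw 0.50
0.123 blob [ 0.5654 -0.3051] 14.17 [[-0.8, 0.2], [-1.0, 0.8], [1.8, -1.0]]
plate [ 0.5654 -0.3051] yaw 14.17 in tool mm [  8.1 -11.3   0. ] dyaw 1.34
0.123 eye [ 0.5689 -0.2965] 13.33 [[-0.3, -0.3], [0.1, 0.2], [0.2, 0.1]]
plate [ 0.5689 -0.2965] yaw 13.33 in tool mm [ 2.7 -3.7  0. ] dyaw 0.50
```

Measured with the same camera, the plate centre is within about 1 mm of the thread pattern, and the yaw within about 0.5°. I'll apply the small correction, lower to about 15 mm and take a closer look.

>>> {"op": "send_rows", "data": {
  "plan": [
    [[0.04, 0.06, 0.2, 0], [0.04, 0.06, 0.4, 0], [0.04, 0.06, 0.6, 0], [0.04, 0.06, 0.8, 0], [0.04, 0.06, 0.9, 0], [0.04, 0.06, 0.9, 0], [0.04, 0.06, 0.9, 0]]
  ]
}}

```text
t: 9.07
tool_pos: [0.5699, -0.2918, 0.1292]
ee_rot: [-0.0, -0.112, 0.994, 0.0]
wrist_force: [0.9, -0.2, -3.2]
opening: 0.0153
grasp_force: 49.8
```

```bash
python3 - <<'E'
from h import *
go([.5696,-.2915,.1285],102.8)
ims=[imaging.camera("side") for _ in range(6)];s=np.mean([i[0] for i in ims],0).astype(np.uint8)
d=np.mean([i[1] for i in ims],0);np.savez("w3.npz",s=s,d=d)
b=crop(s,298,234,70,44,11);cv2.imwrite("pics/d.png",b)
go([.5696,-.2915,.1285],102.8)
E
```

```text
t 9.07 tcp [ 0.5699 -0.2918  0.1292] yaw_y 102.83 shift cm [0.03 0.04 0.07] turn 0.03 tilt 0.01
t 9.37 tcp [ 0.57   -0.2918  0.1294] yaw_y 102.83 shift cm [0.04 0.04 0.09] turn 0.03 tilt 0.01
```

View pics/d.png

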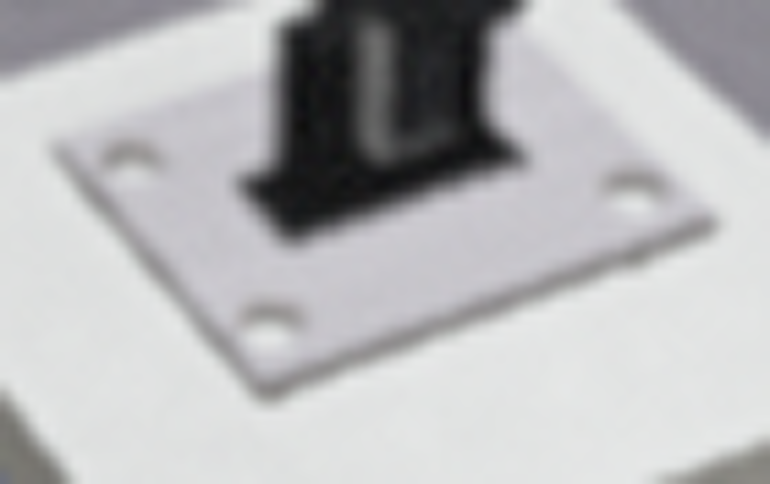

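The zoom shows hole 0 at about (270,328), hole 1 at (635,194) and hole 2 at (131,161). The top-face corners are at about (55,143), (264,378) and (718,216), and there is a clear gap under the plate.

```bash
python3 - <<'E'
from h import *
px=lambda a:[(298+(x+.5)/11-.5,234+(y+.5)/11-.5) for x,y in a]
h=px(((270,328),(635,194),(131,161)));c=px(((55,143),(264,378),(718,216)));C=np.array([[-60,50],[-60,-50],[60,-50]])/1000
w=np.load("w3.npz");V,U=np.mgrid[250:262,325:345];print("z top depth",np.median(dep("side",np.c_[U.ravel(),V.ravel()],w['d'])[:,2]).round(4))
T=np.array([[322.3,269.22],[354.89,257.12],[309.71,254.42]]);print("thr side",fit(plane("side",T,.09))[:2])
for z in(.110,.112,.114):
    for nm,f in(("holes",fit(plane("side",h,z))),("corners",fit(plane("side",c,z),C))): print(z,nm,f[0].round(4),f[1].round(2),f[2].round(1).tolist())
E
```

```text
z top depth 0.1101
thr side (array([ 0.56908591, -0.29241235]), np.float64(13.0935431284237))
0.11 holes [ 0.5687 -0.2933] 12.68 [[0.0, -1.0], [-0.1, 0.2], [0.1, 0.8]]
0.11 corners [ 0.5691 -0.2924] 13.36 [[0.1, -1.8], [0.9, 2.2], [-1.1, -0.5]]
0.112 holes [ 0.5679 -0.2957] 12.68 [[0.1, -0.9], [-0.3, 0.2], [0.2, 0.7]]
0.112 corners [ 0.5684 -0.2947] 13.36 [[0.3, -1.9], [1.0, 2.4], [-1.3, -0.4]]
0.114 holes [ 0.5672 -0.2981] 12.68 [[0.2, -0.8], [-0.5, 0.2], [0.3, 0.6]]
0.114 corners [ 0.5676 -0.2971] 13.36 [[0.5, -2.1], [1.1, 2.5], [-1.6, -0.4]]
```

```bash
python3 - <<'E'
from h import *
w=np.load("w2.npz");t=w['t']
b=crop(t,398,180,34,30,20);cv2.imwrite("pics/e.png",b)
a=np.radians(12.83);Rm=np.array([[np.cos(a),-np.sin(a)],[np.sin(a),np.cos(a)]])
# predicted +x+y and edge points at z=.1206 if plate centred on TCP of that moment
P=[np.r_[Rm@[x,y]+[.5703,-.292],.1206] for x,y in((.06,.05),(.03,.05),(.06,.03),(0,.05))]
print((proj("top",P)-[398,180]+.5)*20-.5)
E
```

```text
[[129.27360965 182.50617413]
 [176.20212943 368.27642778]
 [253.36279267 153.19407044]
 [223.30210083 554.72538619]]
```

View pics/e.png

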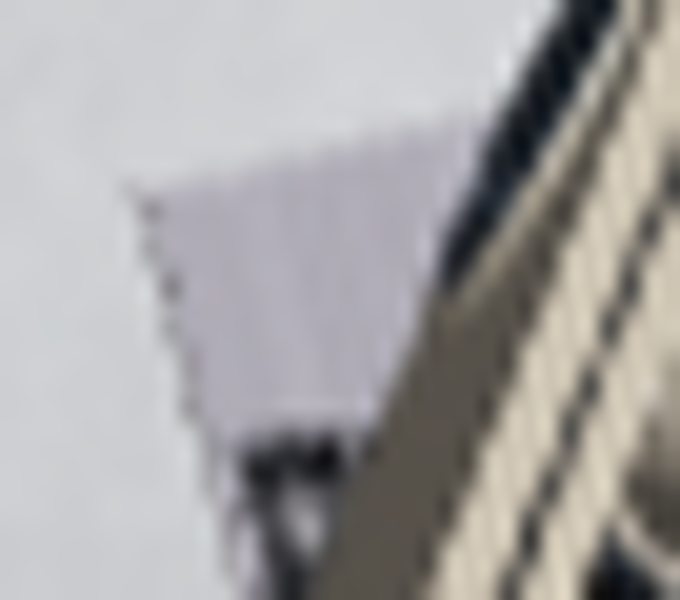

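In the top view the front edge sits about 12 px (in the x20 crop) below the prediction and the left edge about 10 px to its right. So the plate is about 1.7 mm short in x and 1.6 mm in −y. The side view agrees that it needs about +1.2 mm in x and +2.1 mm in y, which I'll apply now.

>>> {"op": "send_rows", "data": {
  "plan": [
    [[-0.05, 0.06, 0, 0], [-0.1, 0.12, 0, 0], [-0.15, 0.18, 0, 0], [-0.15, 0.18, 0, 0], [-0.15, 0.18, 0, 0], [-0.15, 0.18, 0, 0]]
  ]
}}

```text
t: 9.87
tool_pos: [0.571, -0.2897, 0.1293]
ee_rot: [-0.0, -0.112, 0.994, -0.0]
wrist_force: [0.2, -0.0, -2.6]
opening: 0.0154
grasp_force: 49.8
```

```bash
python3 - <<'E'
from h import *
go([.5712,-.2897,.1292],102.8)
s=np.mean([imaging.camera("side")[0] for _ in range(6)],0).astype(np.uint8)
t=np.mean([imaging.camera("top")[0] for _ in range(6)],0).astype(np.uint8)
st=r.state();print(st['tool_pos'])
a=cv2.resize(crop(t,398,180,34,30,12),(408,360));b=crop(s,300,234,66,60,6)
cv2.imwrite("pics/f.png",np.hstack([a,b]))
# where the plate edges/holes should appear if centred on the threads as seen by each camera
def rig(yaw):a=np.radians(yaw);return np.array([[np.cos(a),-np.sin(a)],[np.sin(a),np.cos(a)]])
zt=st['tool_pos'][2]-.0233+.006
P=[np.r_[rig(12.8)@[x,y]+[.5696,-.2913],zt] for x,y in((.06,.05),(.03,.05),(.06,.03))];print("top expect",((proj("top",P)-[398,180]+.5)*12-.5).round(0).tolist())
P=[np.r_[rig(13.0)@v+[.5691,-.2924],zt] for v in H];print("side expect",((proj("side",P)-[300,234]+.5)*6-.5+[408,0]).round(0).tolist())
E
```

```text
t 9.87 tcp [ 0.571  -0.2897  0.1293] yaw_y 102.83 shift cm [-0.02 -0.    0.01] turn 0.03 tilt 0.00
[ 0.57102383 -0.28971768  0.12927788]
top expect [[70.0, 115.0], [98.0, 226.0], [144.0, 98.0]]
side expect [[543.0, 172.0], [743.0, 100.0], [468.0, 84.0]]
```

View pics/f.png

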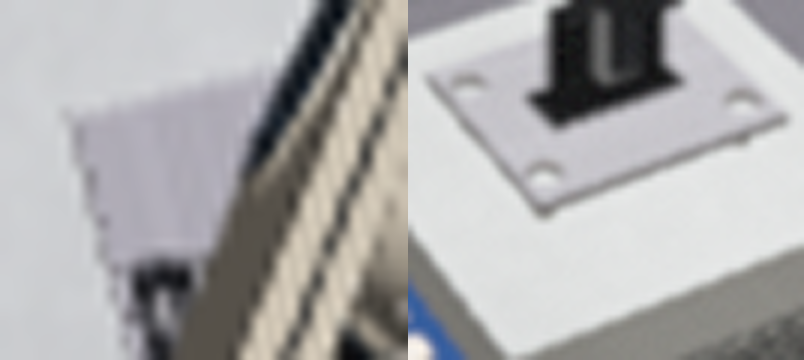

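Plate corner and edges match the expected top-view positions, and the holes at (545,175), (745,100) and (470,84) match the side view to about 0.3 px, so the fit is within about 1 mm. I'm handing in.

```bash
python3 -c "
from bench import r
print(r.finish_job())"
```

```text
the job is handed in; nothing more can be done
None
```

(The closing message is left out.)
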